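# Press a stoppered snow globe down in the spring cradle and hold it

## Robot

A 6-joint arm with a two-finger parallel gripper is mounted at the origin on the work surface. World frame = base frame: x ahead of the robot, y to its left, z up, the work surface at z = 0. Lengths are in mm, angles in degrees, forces in N, time in s.
With the tool pointing down it reaches from about 300 to 850 mm from the base axis. Payload 4.2 kg.
Tool frame: the origin (TCP) lies midway between the tips of the shut fingers; the grasp point (between the pads) lies 19 mm behind it (env.hold_point_z is the z of the grasp point in the tool frame, in mm); z points along the fingers, y is the direction in which the jaws open and shut (so a half turn about z gives the same grasp; the last joint's range is limited). The gripper opens to 91 mm and grips with 3 to 60 N. Pads are 32 mm wide; open, the fingers measure 118 mm over their backs; the gripper's body (76 mm by 178 mm) begins 60 mm behind the grasp point.
Start: joints at [70.818, 18.312, 89.639, -0, 72.044, -1.146], TCP at [178.038, 546.759, 213.976] pointing down, gripper open.
Joint ranges: [-177.97, 177.97], [-48.28, 115.42], [12.27, 149.76], [-77.06, 257.06], [2.81, 150.46], [-146.56, 146.56]. Speed limits (degrees/s): [147.25, 147.25, 180, 180, 180, 180].

## Interface

Orientations are given as [roll, pitch, yaw] about the fixed x, y, z axes, in that order (R = Rz(yaw) Ry(pitch) Rx(roll)).
In Python, from workcell import env, grab_frame, camera_params, spotter gives the robot as it stands. The module is installed in compiled form; this text tells all that it offers.
- The arm moves only by the shell command python3 -m jog 'ROWS' [FORCE]. ROWS is text: rows parted by semicolons, each of 7 numbers parted by spaces: the turn, a rotation vector about the world's x, y, z in units of 5 degrees (1.0 is 5 degrees), then the shift along the world's x, y, z in units of 25 mm (1.0 is 25 mm), then the opening, from 0 (shut) to 1 (fully open). A call has 1 to 5 rows; each row is the pose to reach, as a shift and turn from the pose commanded when the call began; what a row does not reach only later rows make up. A row lasts 1/8 s, in which the tool goes at most 62.5 mm and 10.7 degrees, less where a joint would pass 70% of its speed; a pose out of reach is approached as far as the arm can. A call with a gripper value outside its range is refused whole. The fingers move at their own pace and stop on an object; FORCE is the grip in N (left out, the last holds). Time passes only in rows, so rows that repeat a pose let the fingers close. It gives the time, the measured TCP pose, the force and the opening at its end, in the units of the state.
- env.state(): the state, without advancing time (a new reading comes with each control period).
- grab_frame(name): name is "side" or "top"; returns the picture (400x640x3 uint8, red, green, blue); there is no depth.
- camera_params(name): a dict with "K" (3x3 intrinsics, pixels), "rvec" (rotation vector, rad) and "tvec" (3), from world to camera coordinates, as OpenCV has them. Camera axes: x right, y down, z forward; pixel columns grow to the right and rows downward; lengths in mm; the calibration is good to about 2 mm. A picture is of the moment at which its call begins. camera_params takes no time and is no camera call.
- env.job_done(): hands the job in, once; it reports no verdict.
Trained networks look in the newest picture that a camera, given by its name, has taken for a name from the list of things; names that differ only in an ending like _2 or _b are one class to them, and where a whole thing is asked for, a point or a joint stands for the part that bears it (a point fixed in the world has none). Each returns a list of dicts, best first, with "conf" (0 to 1); they miss things now and then, are a little off and sometimes report something else, mostly with a low value. They report only what shows in the picture. A call takes as long as a camera call. They do not tell look-alikes from the thing itself.
- spotter.look_for(query, camera): "box" ([left, top, width, height] in pixels, round what is visible of it).
- spotter.trace(query, camera): "region" (400x640 bool, what is visible of it) and "box" ([left, top, width, height] in pixels, round what is visible of it).
The state is a dict: "time_s": time; "qpos": joint angles; "qvel": joint speeds; "effort": joint torques, N m; "ee_pos": TCP position; "ee_rot": TCP orientation; "force": force on the tool from outside, world axes, zero at the start; "torque": the same for the moment, N m; "gripper_width": finger opening in mm.
Only numpy, scipy, OpenCV 4.12 (cv2) and the standard library are available. Lean on these libraries where they do the work, as an engineer would, in place of code of your own. Each camera call takes 0.05 s, during which the arm holds its last target. There are 200 camera calls.

## Task

Take the screwdriver off the ring of the spring cradle and lay it flat in the tool tray, in the gap between the two other screwdrivers, parallel to them and with its handle pointing the same way. Then set the stoppered glass globe in the cradle's ring, stopper straight up, press it steadily down until the ring has gone all the way to its stop, without ramming the glass, and finish still gripping the globe and pressing it down there while the stopper's seal takes. Leave the open-necked glass ball and the other two screwdrivers where they are.

Things in the scene. Friction and masses are not known exactly. Their poses are not given: they have to be found in the camera images.
- driver: the screwdriver lying across the cradle's ring: eight-sided dark wood handle 90 mm long, 16 mm across flats (gripped 16 mm wide), then a 5 mm steel shaft sticking out 60 mm. Origin on the axis at the middle of the handle, 8 mm above what the handle lies on; x axis along the shaft to the blade. About 45 g, balances about 9 mm from the origin towards the blade
- driver_tip (a point): the blade end of that screwdriver, 105 mm from its origin along its x axis
- tray: fixed, low, open wooden tool tray, 220 mm (its x) by 210 mm (its y), rim 18 mm high, walls and floor 6 mm thick; origin under its centre on the table. Two other screwdrivers lie in it along its x axis, about 75 mm either side of its centre line, handles towards its -x side, blades to +x: the gap is along the centre line
- driver_a: larger screwdriver (handle 18 mm thick, 165 mm long) lying in the tray on its +y side; origin at the middle of the handle, x towards the blade. To be left alone
- driver_b: smaller screwdriver (handle 14 mm thick, 140 mm long) lying in the tray on its -y side; origin at the middle of the handle, x towards the blade. To be left alone
- cradle: the spring cradle, fixed: steel plate 120 mm square with a round aluminium housing, carrying an aluminium ring on three sprung pins. Origin under the centre of its plate on the table, z up. The ring is 92 mm across with a round hole 52 mm across; its flat top is 70 mm above the table when up. The globe's ball drops a little into the hole and centres itself there
- ring (a joint): how far the ring is pressed down, m: 0 is up, 0.014 is the stop. The springs push back with about 6.6 N at the top rising to 14.3 N at the stop; neither the screwdriver nor the globe alone presses it down
- ring_seat (a point): centre of the ring's hole, level with the ring's top face; it goes down with the ring
- globe: the filled glass globe, about 0.3 kg: clear ball 80 mm in diameter, a short glass neck 36 mm across upwards, closed by a black rubber stopper, a cylinder 38 mm in diameter from 47 to 70 mm above the ball's centre. Origin at the ball's centre, z up through the stopper. Starts on a round wooden rest, centre about 58 mm above the table; in the cradle its centre is 30 mm above the ring's top
- blank: an empty glass ball of the same size with an open neck and no stopper, standing on the other wooden rest; origin at the ball's centre. To be left alone
Things that resemble listed ones, but are neither listed nor needed, are in the scene too. Leave any orange look-alike of the driver alone.

How it is judged (in metres and radians):
On the way, in this order (a step that is already met when the one before it is completed fails the run):
1. the screwdriver lies flat in the gap in the tray, handle the same way as the others, let go (z of driver in the frame of tray below 0.018 m and z of driver_tip in the frame of tray below 0.02 m and y of driver in the frame of tray between -0.04 and 0.04 m and x of driver in the frame of tray between -0.08 and 0.06 m and x of driver_tip in the frame of tray above 0.02 m and angle between the x axis of driver and the x axis of tray, either way round below 0.2 rad and contact force between driver and the fingers below 0.1 N and linear speed of driver below 0.02 m/s), for 0.2 s.
2. the globe sits in the cradle's ring, stopper up (horizontal distance between globe and ring_seat below 0.005 m and z of globe in the frame of ring_seat between 0.024 and 0.034 m and angle between globe's own z axis and vertical below 0.15 rad and contact force between globe and cradle above 0.5 N), for 0.2 s.
At the end, for the whole second after the job is handed in: Ring at least 11.5 of 14 mm down, pressed by the globe: centred within 5 mm, upright within 0.15 rad, at rest, fingers on it, over 6 N on the cradle. Screwdriver let go, flat on the tray floor, within 40 mm of its centre line and 0.2 rad of its x axis, blade to +x (value of joint ring above 0.0115 m and contact force between globe and cradle above 6 N and horizontal distance between globe and ring_seat below 0.005 m and z of globe in the frame of ring_seat below 0.034 m and angle between globe's own z axis and vertical below 0.15 rad and linear speed of globe below 0.02 m/s and contact force between globe and the fingers above 3 N and z of driver in the frame of tray below 0.018 m and z of driver_tip in the frame of tray below 0.02 m and y of driver in the frame of tray between -0.04 and 0.04 m and x of driver in the frame of tray between -0.08 and 0.06 m and x of driver_tip in the frame of tray above 0.02 m and angle between the x axis of driver and the x axis of tray, either way round below 0.2 rad and contact force between driver and the fingers below 0.1 N); the arm keeps its last pose, push and grip.
It fails at once if the glass was rammed into the cradle (over 60 N) (contact force between globe and cradle above 60 N).
It fails at once if the open-necked glass ball was disturbed (distance of blank from where it was at the start of the episode above 0.02 m).
It fails at once if a screwdriver already in the tray was disturbed (distance of any of driver_a, driver_b from where it was at the start of the episode above 0.02 m).
It also fails if it takes over 51 s, if anything falls off the work surface, if the arm or the gripper's body presses on something with over 40 N, if the wrist force passes 120 N, or if a joint passes its speed limit or range.

## Working session

There is one attempt and no reset: what is moved stays moved. The work goes in short steps, Python scripts to look and compute and a shell command to move; the robot and the scene stay as the last step left them, time stands still between calls to the robot, and variables do not carry over. Pictures are saved under pics/ and viewed, about 8 in all and at most 12, crops included, and the job is handed in when it is done.

```bash
mkdir -p pics
cat > h.py <<'E'
import numpy as np,cv2
from workcell import env,grab_frame,camera_params,spotter
def cam(n):
    c=camera_params(n);R=cv2.Rodrigues(np.array(c["rvec"],float))[0]
    return np.array(c["K"],float),R,np.array(c["tvec"],float).ravel()
def back(n,u,v,z):
    K,R,t=cam(n);d=R.T@np.linalg.solve(K,[u,v,1.]);o=-R.T@t
    return o+d*(z-o[2])/d[2]
def proj(n,p):
    K,R,t=cam(n);q=K@(R@np.array(p,float)+t);return q[:2]/q[2]
def save(n,f):
    im=grab_frame(n);cv2.imwrite("pics/"+f,im[:,:,::-1]);return im
E
python3 - <<'E'
from h import *
a=save("top","t0.png");b=save("side","s0.png")
for n in("top","side"):
    K,R,t=cam(n);print(n,K[0,0],(-R.T@t).round(),R[2].round(2))
    for q in("driver","tray","cradle","globe","blank"):
        print(q,[(round(d["conf"],2),np.round(d["box"])) for d in spotter.look_for(q,n)])
print(env.state())
E
```

```text
top 430.12257266040865 [ 399.   30. 1080.] [ 0.07 -0.03 -1.  ]
driver [(0.74, array([297., 118.,  54.,  41.])), (0.73, array([155., 175.,  20.,  64.])), (0.72, array([438., 253.,  27.,  27.])), (0.57, array([220., 168.,  13.,  38.])), (0.56, array([162., 283.,  43.,  49.]))]
tray [(0.71, array([146., 145., 104., 106.])), (0.29, array([460., 156.,  39.,  34.]))]
cradle [(0.66, array([286., 128.,  52.,  49.]))]
globe [(0.77, array([402., 165.,  35.,  32.]))]
blank [(0.79, array([460., 157.,  35.,  32.]))]
side 401.5990786334446 [ -75. -750.  850.] [ 0.44  0.65 -0.63]
driver [(0.75, array([309., 323.,  53.,  16.])), (0.73, array([340., 187.,  31.,  12.])), (0.57, array([243., 164.,  23.,  14.])), (0.49, array([198., 186.,  15.,  25.]))]
tray [(0.55, array([232., 157.,  84.,  53.]))]
cradle [(0.56, array([322., 191.,  49.,  41.]))]
globe [(0.94, array([368., 232.,  29.,  40.]))]
blank [(0.77, array([412., 267.,  34.,  40.])), (0.23, array([338., 186.,  33.,  12.]))]
{'time_s': 0.6, 'qpos': array([ 7.08168022e+01,  1.83111171e+01,  8.96404530e+01,  3.08670536e-04,
        7.20462717e+01, -1.14596156e+00]), 'qvel': array([ 0.05769536,  0.08088073,  0.0152675 , -0.01429685, -0.11022706,
       -0.05534407]), 'effort': array([ 5.83624551e-04, -4.12117982e+01, -2.32135749e+01,  7.28788320e-02,
        3.76703998e-02, -8.96571095e-06]), 'ee_pos': array([178.03486285, 546.7329168 , 213.97391652]), 'ee_rot': array([ 1.79997836e+02, -2.50422995e-04,  1.61962669e+02]), 'force': array([-0.61664857,  0.73703004, -0.31258143]), 'torque': array([ 0.01794928, -0.01453825, -0.07777997]), 'gripper_width': 91.06174391379736}
```

View pics/t0.png

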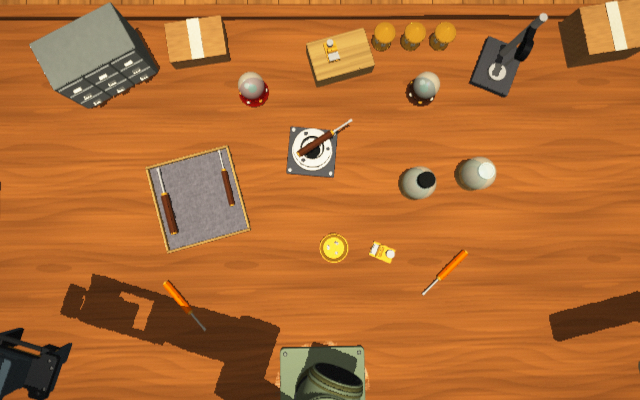

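View pics/s0.png

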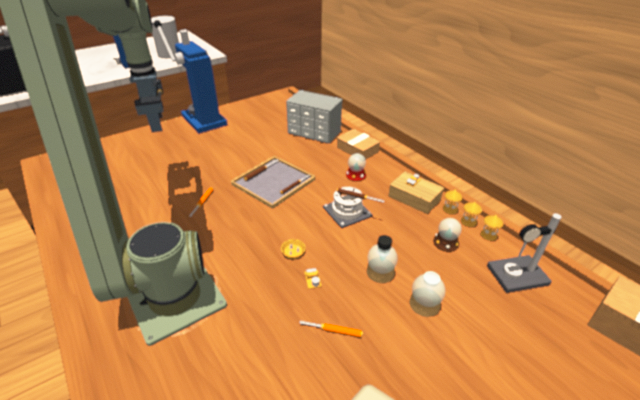

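Top view: driver lies on the cradle at ~(298–351, 119–157), handle lower-left and blade upper-right. The tray is at ~(147–249, 146–251) with handles towards the robot, the globe at (418,182), the blank at (476,173). Now I'll measure more finely.

Run:
```python
from h import *
a=grab_frame("top");b=grab_frame("side")
tr=spotter.trace("driver","top")
for d in tr: print(d["conf"],np.round(d["box"]))
d=min(tr,key=lambda d:np.hypot(d["box"][0]-297,d["box"][1]-118))
m=d["region"];ys,xs=np.nonzero(m)
P=np.array([back("top",x,y,78)[:2] for x,y in zip(xs,ys)]);c=P.mean(0)
w,V=np.linalg.eigh(np.cov(P.T));ax=V[:,1]; s=(P-c)@ax
print("driver c",c,"ax",ax,np.degrees(np.arctan2(ax[1],ax[0])),s.min(),s.max())
for k in np.arange(-85,90,10):
    q=abs(s-k)<5
    if q.any(): print(int(k),q.sum(),a[ys[q],xs[q]].mean(0).round())
for q in("tray","cradle"):
    t=[d for d in spotter.trace(q,"top")][0]["region"].astype(np.uint8)
    r=cv2.minAreaRect(cv2.findContours(t,0,1)[0][0].reshape(-1,2).astype(np.float32)) if 0 else cv2.minAreaRect(np.argwhere(t)[:,::-1].astype(np.float32))
    B=cv2.boxPoints(r);z=18 if q=="tray" else 8
    W=np.array([back("top",*p,z)[:2] for p in B]);print(q,B.round(),W.round(),W.mean(0).round(1),[round(float(np.degrees(np.arctan2(*(W[(i+1)%4]-W[i])[::-1]))),1) for i in range(4)])
for q in("globe","blank"):
  for n in("top","side"):
    t=spotter.trace(q,n)[0];ys,xs=np.nonzero(t["region"]);print(q,n,t["box"],xs.mean(),ys.mean())
g=a[165:200,400:440].astype(int).sum(2)<110;ys,xs=np.nonzero(g);print("stopper",len(xs),back("top",xs.mean()+400,ys.mean()+165,128))
cv2.imwrite("pics/c1.png",np.hstack([cv2.resize(x[:,:,::-1],(400,400),interpolation=cv2.INTER_CUBIC) for x in(a[110:190,275:355],a[150:210,390:450])]))
```

```text
0.76 [296. 118.  53.  39.]
0.71 [218. 153.  16.  55.]
0.7 [424. 251.  43.  42.]
0.64 [158. 173.  16.  66.]
0.54 [163. 284.  43.  45.]
0.3 [291. 131.  41.  35.]
driver c [601.04209544  -2.38707686] ax [-0.54104807  0.84099167] 122.75501407318981 -87.2360751191401 66.92196271962989
-85 10 [219. 195. 167.]
-75 18 [199. 156. 117.]
-65 22 [191. 146. 107.]
-55 19 [197. 149. 107.]
-45 14 [201. 172. 144.]
-35 20 [201. 163.  90.]
-25 32 [107.  59.  29.]
-15 33 [116.  70.  45.]
-5 32 [123.  76.  49.]
5 35 [108.  61.  35.]
15 36 [100.  57.  34.]
25 36 [96. 54. 32.]
35 33 [93. 49. 26.]
45 35 [104.  58.  33.]
55 33 [116.  69.  43.]
65 20 [199. 158.  99.]
tray [[142. 167.]
 [228. 143.]
 [253. 230.]
 [167. 255.]] [[548. 437.]
 [607. 227.]
 [389. 166.]
 [332. 374.]] [469.1 301. ] [-74.4, -164.4, 105.1, 16.3]
cradle [[285. 173.]
 [289. 126.]
 [337. 130.]
 [333. 178.]] [[530.  87.]
 [650.  75.]
 [638. -47.]
 [518. -35.]] [584.1  19.9] [-5.6, -95.6, 174.0, 84.2]Traceback (most recent call last):
  File "<stdin>", line 20, in <module>
IndexError: list index out of range
```

Run:
```python
from h import *
from scipy.optimize import least_squares
a=grab_frame("top");b=grab_frame("side")
R={}
for n in("top","side"):
  for q in("globe","blank"):
    t=spotter.trace(q,n)
    if t: m=t[0]["region"];ys,xs=np.nonzero(m);R[q,n]=t[0]["box"];print(q,n,len(xs),np.round(t[0]["box"]))
for n,im,(x0,y0,x1,y1) in(("top",a,(405,165,445,200)),("side",b,(370,230,400,255))):
    g=(im[y0:y1,x0:x1].max(2)<50);ys,xs=np.nonzero(g);print(n,"stopper px",len(xs),xs.min()+x0,xs.max()+x0,xs.mean()+x0,ys.mean()+y0,[back(n,xs.mean()+x0,ys.mean()+y0,z).round(1) for z in(116,126)])
cv2.imwrite("pics/c1.png",np.hstack([cv2.resize(x[:,:,::-1],(400,400),interpolation=cv2.INTER_CUBIC) for x in(a[110:190,275:355],a[150:210,390:450])]))
for n in("top","side"): print(n,"ring seat for cradle c",proj(n,[584,20,70]).round(1),"driver",proj(n,[591.3,12.7,78]).round(1),"tip",proj(n,[648.2,-75.6,78]).round(1))
```

```text
globe top 911 [404. 170.  33.  26.]
blank top 906 [460. 156.  36.  33.]
globe side 811 [367. 235.  29.  40.]
blank side 848 [413. 271.  31.  35.]
top stopper px 219 417 434 425.6986301369863 179.37899543378995 [array([ 499.4, -238. ,  116. ]), array([ 498.3, -235.2,  126. ])]
side stopper px 52 379 389 383.5 245.42307692307693 [array([ 488.7, -248.1,  116. ]), array([ 481. , -254.9,  126. ])]
top ring seat for cradle c [311.2 147.3] driver [314.3 143.6] tip [351.2 119.5]
side ring seat for cradle c [346.8 194.1] driver [350.2 192.5] tip [382.7 200.4]
```

View pics/c1.png

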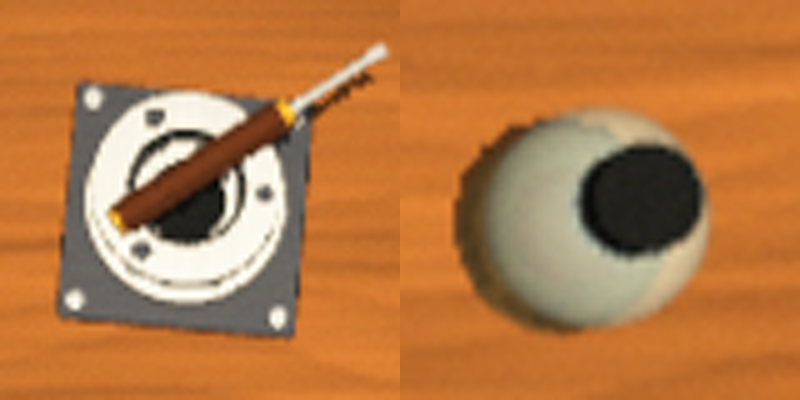

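The crop confirms it: the handle runs from (297,154) to (334,131), the tip is at (352,120) and the ring centre is at ~(312,148). The stopper is near (426,179). Moving to the driver.

```bash
python3 -m jog '0 0 -7.84 16.72 -21.7 -1 0.45; 0 0 -7.84 16.72 -21.7 -1 0.45; 0 0 -7.84 16.72 -21.7 -1 0.45; 0 0 -7.84 16.72 -21.7 -1 0.45; 0 0 -7.84 16.72 -21.7 -1 0.45' 30
```

```text
time_s: 1.82
ee_pos: [369.7, 297.8, 202.8]
ee_rot: [179.9, -0.0, 122.7]
force: [0.7, -0.1, -0.2]
gripper_width: 44.3
```

```bash
python3 -m jog '0 0 0 9.05 -11.75 -2.5 0.45; 0 0 0 9.05 -11.75 -2.5 0.45; 0 0 0 9.05 -11.75 -2.5 0.45; 0 0 0 9.05 -11.75 -2.5 0.45; 0 0 0 9.05 -11.75 -2.5 0.45'
```

```text
time_s: 2.45
ee_pos: [557.9, 53.5, 150.5]
ee_rot: [179.9, 0.0, 122.7]
force: [0.4, 0.3, 0.3]
gripper_width: 41.1
```

```bash
python3 -m jog '0 0 0 1.4 -1.8 -1 0.45; 0 0 0 1.4 -1.8 -1 0.45; 0 0 0 1.4 -1.8 -1 0.45'
python3 - <<'E'
from h import *
a=grab_frame("top");b=grab_frame("side");p=env.state()["ee_pos"];print(p)
print(proj("top",p),proj("side",p))
cv2.imwrite("pics/c2.png",np.hstack([cv2.resize(x[:,:,::-1],(400,400),interpolation=cv2.INTER_CUBIC) for x in(a[100:200,265:365],b[140:220,305:385])]))
E
```

```text
time_s: 2.82
ee_pos: [591.3, 10.4, 125.5]
ee_rot: [-180.0, -0.1, 122.7]
force: [-0.2, 0.8, 0.8]
gripper_width: 40.9
[591.29325525  11.32350824 126.32707913]
[315.25135038 139.47909788] [351.36779978 180.23932007]
```

View pics/c2.png

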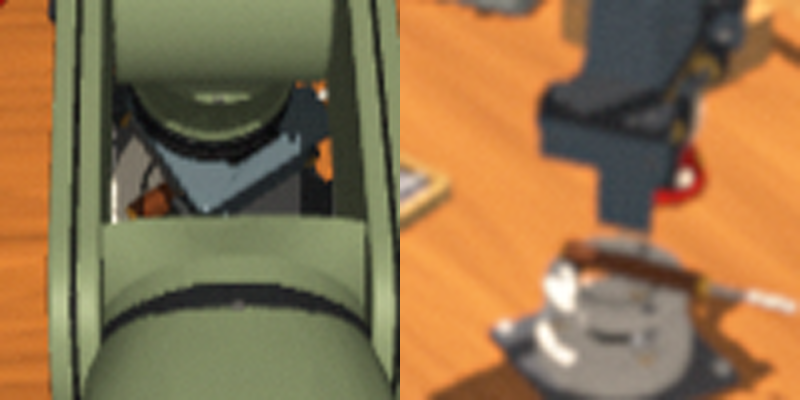

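Side view: the jaws straddle the handle, centred above it (handle at ~(345,193)). Lowering and gripping.

```bash
python3 -m jog '0 0 0 .15 -.2 -1 0.45; 0 0 0 .15 -.2 -2.1 0.45; 0 0 0 .15 -.2 -2.1 0.45; 0 0 0 .15 -.2 -2.1 0.1; 0 0 0 .15 -.2 -2.1 0.1' 30; python3 -m jog '0 0 0 0 0 0 0.1; 0 0 0 0 0 0 0.1; 0 0 0 0 0 0 0.1'
```

```text
time_s: 3.55
ee_pos: [596.1, 5.6, 74.6]
ee_rot: [179.9, 0.1, 122.8]
force: [0.1, 0.7, 0.3]
gripper_width: 23.9
time_s: 3.92
ee_pos: [595.9, 5.4, 74.0]
ee_rot: [179.9, 0.0, 122.8]
force: [-0.3, 0.6, 5.5]
gripper_width: 15.8
```

```bash
python3 -m jog '0 0 0 0 0 1 0; 0 0 0 0 0 2.5 0; 0 0 4 -2 4 3 0; 0 0 14.56 -5.88 11.6 3 0; 0 0 14.56 -5.88 11.6 3 0'; python3 -m jog '0 0 0 0 0 0 0'
```

```text
time_s: 4.55
ee_pos: [510.0, 173.3, 144.9]
ee_rot: [-180.0, -0.0, 155.3]
force: [-0.1, 0.1, -0.9]
gripper_width: 15.5
time_s: 4.68
ee_pos: [508.8, 175.1, 144.9]
ee_rot: [-180.0, -0.1, 155.3]
force: [0.6, -0.9, -0.4]
gripper_width: 16.0
```

Run:
```python
from h import *
s=env.state();print(s["ee_pos"],s["ee_rot"],s["gripper_width"],s["force"])
b=save("side","s3.png")
```

```text
[508.82700033 175.08513934 144.91250723] [-1.79983133e+02 -7.81953004e-02  1.55312636e+02] 15.991483461430763 [ 0.64172017 -0.88731838 -0.36288062]
```

View pics/s3.png

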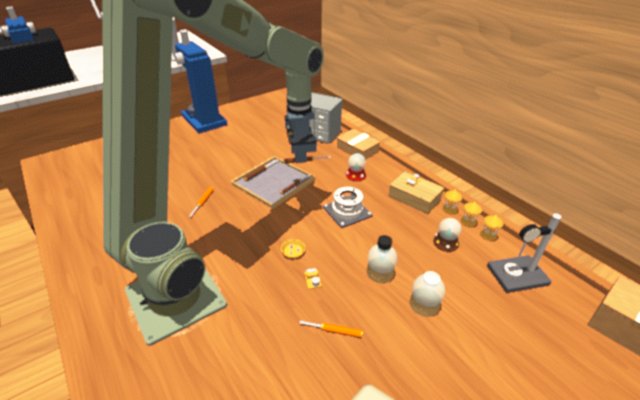

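The driver is held level in the side view, with the shaft at ~(318,157). Continuing to the gap in the tray.

```bash
python3 -m jog '0 0 8.06 -2.4 4.81 0 0; 0 0 8.06 -2.4 4.81 0 0; 0 0 8.06 -2.4 4.81 0 0; 0 0 8.06 -2.4 4.81 0 0; 0 0 8.06 -2.4 4.81 -2 0'; python3 -m jog '0 0 0 0 0 -1.5 0; 0 0 0 0 0 -1.5 0; 0 0 0 0 0 -1.5 0'
```

```text
time_s: 5.35
ee_pos: [455.1, 293.3, 97.6]
ee_rot: [179.9, 0.6, -164.8]
force: [0.4, 0.2, -0.8]
gripper_width: 15.7
time_s: 5.72
ee_pos: [452.6, 292.3, 58.7]
ee_rot: [180.0, 0.1, -164.8]
force: [0.1, -0.7, -0.1]
gripper_width: 15.8
```

Run:
```python
from h import *
a=grab_frame("top");b=grab_frame("side");s=env.state();p=s["ee_pos"];print(p,s["ee_rot"])
print(proj("top",p),proj("side",p))
cv2.imwrite("pics/c4.png",np.hstack([cv2.resize(x[:,:,::-1],(400,400),interpolation=cv2.INTER_CUBIC) for x in(a[130:260,140:270],b[130:220,230:320])]))
# ring centre, unobstructed?
sub=a[115:190,275:350];g=cv2.cvtColor(sub,cv2.COLOR_RGB2GRAY);w=((sub.min(2)>150)).astype(np.uint8)
cs=cv2.findContours(w,cv2.RETR_EXTERNAL,1)[0];c=max(cs,key=cv2.contourArea);e=cv2.fitEllipse(c);print(e,back("top",e[0][0]+275,e[0][1]+115,70))
```

```text
[452.58445044 292.83063964  59.42877896] [ 179.94194435    0.20036675 -164.75581693]
[196.32684531 204.44149041] [268.31523038 170.3255872 ]
((36.66084289550781, 34.05662536621094), (39.3045768737793, 41.719757080078125), 179.566650390625) [579.78088163  19.03977362  70.        ]
```

View pics/c4.png

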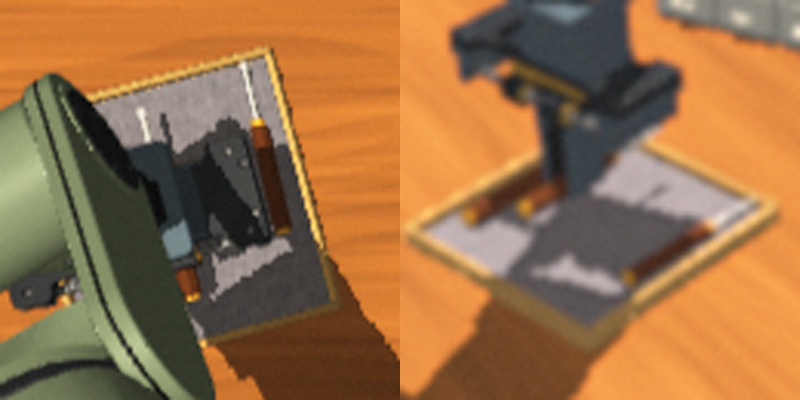

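The handle points to the tray's −x side and the driver lies between the other two, parallel to them. Lowering and releasing.

```bash
python3 -m jog '0 0 0 -.05 .1 -1.2 0; 0 0 0 -.05 .1 -1.8 0; 0 0 0 -.05 .1 -1.95 0; 0 0 0 -.05 .1 -1.95 0; 0 0 0 -.05 .1 -1.95 0.4'; python3 -m jog '0 0 0 0 0 0 0.4; 0 0 0 0 0 0 0.4'
```

```text
time_s: 6.45
ee_pos: [450.4, 295.3, 9.7]
ee_rot: [180.0, 0.1, -164.7]
force: [0.9, -1.0, -0.7]
gripper_width: 22.9
time_s: 6.7
ee_pos: [449.9, 295.0, 9.0]
ee_rot: [180.0, 0.0, -164.7]
force: [-0.4, -0.6, 0.2]
gripper_width: 36.7
```

```bash
python3 -m jog '0 0 0 0 0 2 0.4; 0 0 0 0 0 4 0.4; 0 0 0 0 0 6 0.4; 0 0 0 2 -4 6 1; 0 0 0 2 -6 6 1'
python3 - <<'E'
from h import *
a=grab_frame("top");b=grab_frame("side");s=env.state();print(s["ee_pos"],s["ee_rot"])
for n in("top","side"):
  print(n,[(round(d["conf"],2),np.round(d["box"])) for d in spotter.look_for("driver",n)])
  for z,r in((128,19),(98,40)): print(proj(n,[499,-237,z]).round(1))
cv2.imwrite("pics/c5.png",np.hstack([cv2.resize(x[:,:,::-1],(400,400),interpolation=cv2.INTER_CUBIC) for x in(a[140:260,140:260],b[225:285,350:410])]))
E
```

```text
time_s: 7.32
ee_pos: [493.4, 177.6, 159.8]
ee_rot: [-180.0, 0.2, -164.6]
force: [0.4, -0.5, -1.1]
gripper_width: 53.6
[492.75859656 173.44420078 159.06652008] [-1.79881434e+02 -2.41949510e-02 -1.65023643e+02]
top [(0.82, array([424., 252.,  42.,  38.])), (0.73, array([199., 204.,   8.,  25.])), (0.59, array([164., 286.,  18.,  20.])), (0.46, array([226., 198.,   9.,   9.]))]
[426.7 179. ]
[423.1 180.4]
side [(0.74, array([320., 322.,  42.,  15.])), (0.74, array([365., 234.,  30.,  38.])), (0.61, array([258., 173.,  24.,  20.])), (0.56, array([195., 186.,  17.,  26.])), (0.47, array([280., 182.,  19.,  13.]))]
[384.1 238. ]
[382.8 246.2]
```

View pics/c5.png

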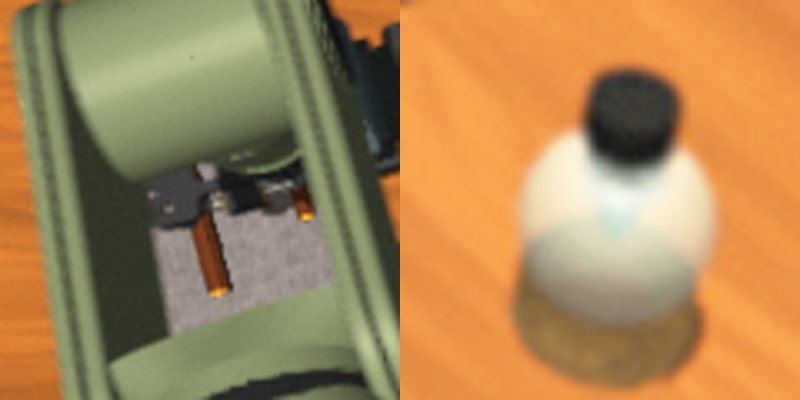

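Driver lies in the tray with its handle end at ~(205,228) in the top view. In the side view the stopper top is at ~(385,239), against (384,238) predicted, so the globe is at about (498.5, −236.5). Moving above it with the jaws along x.

```bash
python3 -m jog '0 0 -21 0 -2 1.6 1; 0 0 -21 .23 -16.4 1.6 1; 0 0 -21 .23 -16.4 1.6 1; 0 0 -21 .23 -16.4 1.6 1; 0 0 -21 .23 -16.4 1.6 1'
```

```text
time_s: 8.15
ee_pos: [496.4, -120.8, 198.7]
ee_rot: [179.9, 0.0, 141.4]
force: [1.6, 1.4, -0.4]
gripper_width: 91.3
```

```bash
python3 -m jog '0 0 -10.3 .08 -4.6 0 1; 0 0 -10.3 .08 -4.6 0 1; 0 0 -10.3 .08 -4.6 0 1; 0 0 -10.3 .08 -4.6 0 1; 0 0 -10.3 .08 -4.6 0 1'; python3 -m jog '0 0 0 0 0 -1.6 .7;0 0 0 0 0 -1.6 .7;0 0 0 0 0 -1.6 .7;0 0 0 0 0 -1.6 .7'
python3 - <<'E'
from h import *
a=grab_frame("top");b=grab_frame("side");s=env.state();p=s["ee_pos"];print(p,s["ee_rot"])
for n in("top","side"): print(proj(n,p))
cv2.imwrite("pics/c6.png",np.hstack([cv2.resize(x[:,:,::-1],(400,400),interpolation=cv2.INTER_CUBIC) for x in(a[140:260,140:260],b[205:285,340:420])]))
sub=a[115:190,275:350];w=((sub.min(2)>150)).astype(np.uint8)
c=max(cv2.findContours(w,cv2.RETR_EXTERNAL,1)[0],key=cv2.contourArea);e=cv2.fitEllipse(c);print(e,back("top",e[0][0]+275,e[0][1]+115,70))
E
```

```text
time_s: 8.78
ee_pos: [498.8, -234.2, 198.3]
ee_rot: [-180.0, -0.0, 89.9]
force: [-0.6, -0.1, -0.7]
gripper_width: 91.5
time_s: 9.28
ee_pos: [499.0, -235.6, 160.1]
ee_rot: [179.9, 0.1, 90.1]
force: [-0.5, -0.2, 0.6]
gripper_width: 63.9
[ 498.61595389 -235.72540435  159.78687816] [1.79883555e+02 5.24578398e-02 9.00871347e+01]
[430.17670414 177.56993004]
[384.96099075 228.65770311]
((36.69992446899414, 34.05409240722656), (39.369354248046875, 41.785911560058594), 0.3819861114025116) [579.78597128  18.94701956  70.        ]
```

View pics/c6.png

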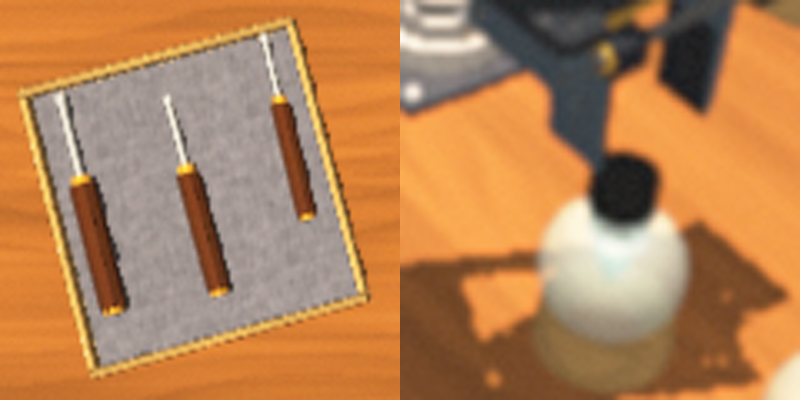

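The driver lies flat and parallel in the middle of the gap, handle the same way as the others. The jaws are above the stopper; descending to grip it and computing the ring centre more exactly.

```bash
python3 -m jog '0 0 0 0 0 -1 .7;0 0 0 0 -.03 -2 .7;0 0 0 0 -.03 -2.35 .7;0 0 0 0 -.03 -2.35 .7;0 0 0 0 -.03 -2.35 .3' 45; python3 -m jog '0 0 0 0 0 0 .2;0 0 0 0 0 0 .2;0 0 0 0 0 0 .2;0 0 0 0 0 0 .2'
python3 - <<'E'
from h import *
from scipy.optimize import least_squares
a=grab_frame("top");b=grab_frame("side")
print(env.state()["ee_pos"])
sub=a[115:190,275:350];w=((sub.min(2)>150)).astype(np.uint8)
c=max(cv2.findContours(w,cv2.RETR_EXTERNAL,1)[0],key=cv2.contourArea).reshape(-1,2)
W=np.array([back("top",x+275,y+115,70)[:2] for x,y in c])
for th in(560,575,590):
    P=W[W[:,0]>th];r=least_squares(lambda p:np.hypot(*(P-p[:2]).T)-p[2],[582,19,46],loss="soft_l1");print(len(P),r.x.round(1),r.cost/len(P))
E
```

```text
time_s: 10.0
ee_pos: [498.7, -236.7, 101.0]
ee_rot: [179.9, 0.1, 90.1]
force: [-0.9, -0.6, -0.4]
gripper_width: 56.2
time_s: 10.5
ee_pos: [498.4, -236.5, 100.4]
ee_rot: [179.9, 0.0, 90.1]
force: [0.8, -1.0, 2.6]
gripper_width: 37.4
[ 498.39180723 -236.51578666  100.41800179]
75 [582.5  19.1  46.8] 0.40445923490610963
62 [583.8  18.9  45.8] 0.264850269950085
49 [585.6  18.8  44.4] 0.17339442269474814
```

```bash
python3 -m jog '0 0 0 0 0 .5 .2;0 0 0 0 0 1.5 .2;0 0 0 0 0 3 .2;0 0 0 .7 2 3.5 .2;0 0 0 1.4 4 3.5 .2' 50; python3 -m jog '0 0 0 .7 2 0 .2;0 0 0 1.3 4 0 .2;0 0 0 1.7 5.2 0 .2;0 0 0 2 6.1 0 .2;0 0 0 2 6.23 0 .2'; python3 -m jog '0 0 0 0 0 0 .2;0 0 0 0 0 0 .2;0 0 0 0 0 0 .2'
python3 - <<'E'
from h import *
a=grab_frame("top");b=grab_frame("side");s=env.state();p=s["ee_pos"];print(p,s["ee_rot"],s["force"],s["gripper_width"])
for n in("top","side"): print(n,proj(n,p-[0,0,43]),proj(n,p+[0,0,27]),proj(n,[583.5,19.2,70]))
cv2.imwrite("pics/c7.png",np.hstack([cv2.resize(x[:,:,::-1],(400,400),interpolation=cv2.INTER_CUBIC) for x in(a[100:200,265:365],b[140:240,300:400])]))
E
```

```text
time_s: 11.22
ee_pos: [533.4, -135.8, 188.9]
ee_rot: [179.9, 0.0, 90.0]
force: [0.1, 0.6, -3.3]
gripper_width: 36.9
time_s: 11.85
ee_pos: [582.6, 20.7, 187.0]
ee_rot: [-179.9, 0.0, 90.2]
force: [0.1, -0.3, -3.7]
gripper_width: 37.1
time_s: 12.22
ee_pos: [582.7, 18.6, 187.5]
ee_rot: [-180.0, 0.0, 90.0]
force: [-0.4, 0.2, -2.8]
gripper_width: 37.0
[582.80301352  18.82502974 187.48902299] [1.79996459e+02 5.16380541e-03 9.00269043e+01] [ 0.27093566  0.06294173 -3.83125063] 36.86913759917041
top [312.03891537 141.67884981] [312.37296925 134.98682856] [311.57148203 147.50497685]
side [347.9891073  175.15294715] [349.22498246 155.64069049] [346.86675265 194.30535043]
```

View pics/c7.png

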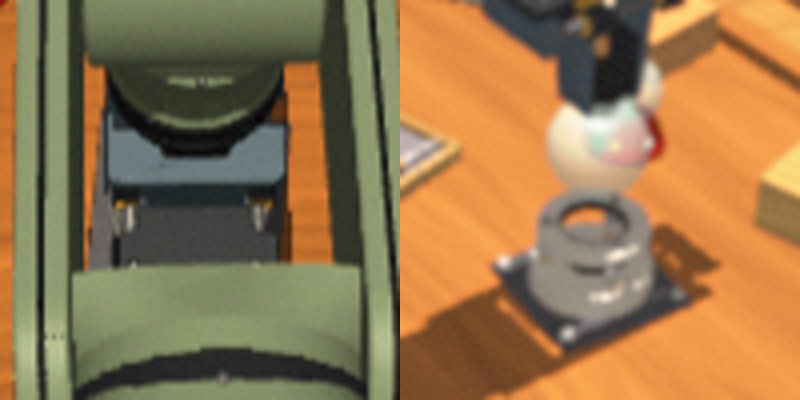

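The globe hangs upright in the side view; its centre column (349.7) and the ring's (349.0) match the aligned prediction. Lowering gently.

```bash
python3 -m jog '0 0 0 .02 0 -.6 .2;0 0 0 .02 0 -1.2 .2;0 0 0 .02 0 -1.6 .2;0 0 0 .02 0 -1.7 .2;0 0 0 .02 0 -1.7 .2'; python3 -m jog '0 0 0 0 0 -.04 .2;0 0 0 0 0 -.08 .2;0 0 0 0 0 -.12 .2;0 0 0 0 0 -.12 .2;0 0 0 0 0 -.12 .2'
```

```text
time_s: 12.95
ee_pos: [583.5, 19.5, 144.8]
ee_rot: [-180.0, 0.0, 90.1]
force: [-0.8, 0.1, -2.3]
gripper_width: 36.9
time_s: 13.58
ee_pos: [584.0, 19.6, 142.6]
ee_rot: [179.9, -0.0, 90.1]
force: [0.2, 1.7, 3.9]
gripper_width: 37.2
```

```bash
python3 -m jog '0 0 0 0 .02 -.02 .2;0 0 0 0 .02 -.02 .2;0 0 0 0 .02 -.02 .2;0 0 0 0 .02 -.02 .2'; python3 -m jog '0 0 0 0 0 -.06 .2;0 0 0 0 0 -.12 .2;0 0 0 0 0 -.18 .2;0 0 0 0 0 -.18 .2;0 0 0 0 0 -.18 .2'
```

```text
time_s: 14.08
ee_pos: [584.0, 19.9, 141.6]
ee_rot: [179.9, 0.0, 90.1]
force: [2.2, 0.3, 3.6]
gripper_width: 37.4
time_s: 14.7
ee_pos: [583.9, 19.9, 137.3]
ee_rot: [179.9, 0.0, 90.1]
force: [1.9, -0.0, 5.4]
gripper_width: 36.8
```

```bash
python3 -m jog '0 0 0 .02 0 -.06 .2;0 0 0 .02 0 -.12 .2;0 0 0 .02 0 -.18 .2;0 0 0 .02 0 -.24 .2;0 0 0 .02 0 -.24 .2'; python3 -m jog '0 0 0 0 0 -.03 .2;0 0 0 0 0 -.06 .2;0 0 0 0 0 -.06 .2;0 0 0 0 0 -.06 .2'
```

```text
time_s: 15.32
ee_pos: [584.1, 20.0, 131.7]
ee_rot: [180.0, -0.0, 90.1]
force: [-0.1, 0.7, 9.0]
gripper_width: 37.4
time_s: 15.82
ee_pos: [584.1, 20.0, 130.4]
ee_rot: [179.9, -0.0, 90.1]
force: [0.5, 0.6, 9.5]
gripper_width: 36.8
```

```bash
for i in 1; do python3 -m jog '0 0 0 0 0 -.03 .2;0 0 0 0 0 -.06 .2;0 0 0 0 0 -.06 .2;0 0 0 0 0 -.06 .2'; done; python3 -m jog '0 0 0 0 0 -.02 .2;0 0 0 0 0 -.04 .2;0 0 0 0 0 -.04 .2;0 0 0 0 0 -.04 .2'
```

```text
time_s: 16.32
ee_pos: [584.1, 20.0, 129.1]
ee_rot: [179.9, -0.0, 90.1]
force: [1.5, 0.6, 10.6]
gripper_width: 36.8
time_s: 16.82
ee_pos: [584.2, 20.0, 128.8]
ee_rot: [179.9, -0.0, 90.1]
force: [-0.2, 1.5, 13.3]
gripper_width: 37.1
```

```bash
python3 -m jog '0 0 0 0 0 -.03 .2;0 0 0 0 0 -.03 .2;0 0 0 0 0 -.03 .2;0 0 0 0 0 -.03 .2'
python3 - <<'E'
from h import *
a=grab_frame("top");b=grab_frame("side");s=env.state();print(s["ee_pos"],s["force"],s["gripper_width"])
cv2.imwrite("pics/c8.png",np.hstack([cv2.resize(x[:,:,::-1],(400,400),interpolation=cv2.INTER_CUBIC) for x in(a[140:260,140:260],b[150:240,305:395])]))
E
```

```text
time_s: 17.32
ee_pos: [584.3, 20.1, 128.7]
ee_rot: [179.9, -0.0, 90.1]
force: [-1.3, 1.2, 16.5]
gripper_width: 37.2
[584.32981277  20.06122776 128.70645944] [-1.51360509  0.52795951 16.75609621] 36.91908673883532
```

View pics/c8.png

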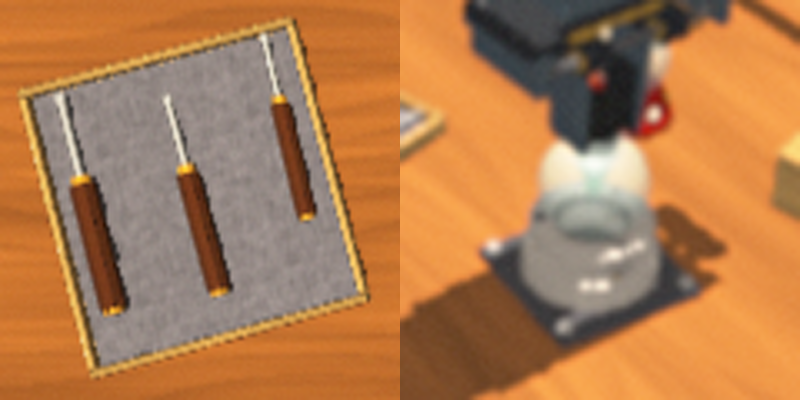

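The ring is bottomed (the gap to the housing has closed), the globe is upright and centred, and the tray is unchanged. Handing in.

```bash
python3 -c "
from workcell import env
env.job_done();s=env.state();print(s['time_s'],s['ee_pos'],s['force'],s['gripper_width'])"
```

```text
the job is handed in; nothing more can be done
the job is handed in; nothing more can be done
```

I finished the job and handed it in at about 17 s of the 51 s allowed. No verdict was reported.

- **Screwdriver:** I lifted it off the ring and laid it in the gap. The last picture shows it flat and parallel to the other two, with its handle the same way, and those two have not moved.
- **Globe:** I gripped it by the stopper at about 50 N and set it in the ring. I then pressed it down in small steps until the tool stopped moving while the force kept rising, about 13.7 mm after contact.
- **Final state:** The tool is pressing with about 16.7 N, which I estimate as 20 N on the cradle with the globe's weight. The highest press reading I saw was also 16.7 N. The globe looks upright and centred, and the gripper is still holding it, at about 37 mm opening.
- **Checks:** None failed or disagreed beyond calibration, where the side camera read about 2 px off. I never went near the open-necked ball, but I did not take a last picture of it. The last force reading is from just before the hand-in, because the call after it returned no state.

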